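Eject a test cartridge and trap it at the reader's mouth

ROBOT

A 6-joint arm with a two-finger parallel gripper is mounted at the origin on the work surface. World frame = base frame: x ahead of the robot, y to its left, z up, the work surface at z = 0. Lengths are in m, angles in rad, forces in N, time in s.
With the tool pointing down it reaches from about 0.275 to 0.725 m from the base axis. Payload 5.6 kg.
Tool frame: the origin (TCP) lies at the very end of the fingers, on their centre line; the grasp point (between the pads) lies 19 mm behind it; y points along the fingers, x is the direction in which the jaws open and shut, and the axes are right-handed (so a half turn about y gives the same grasp; the last joint's range is limited). The gripper opens to 85 mm and grips with 20 to 120 N. Pads are 22 mm wide; open, the fingers measure 114 mm over their backs; the gripper's body (76 mm by 85 mm) begins 54 mm behind the grasp point. The pads swing forward as they close: fully open they stand 13 mm farther back than shut.
Start: joints at [1.608, 0.255, 0.108, 0, -1.424, -0.285], TCP at [0.135, 0.533, 0.231] pointing down, gripper open.
Joint ranges: [-2.95, 2.95], [-1.21, 1.97], [-1.09, 1.5], [-2.87, 1.71], [-2.94, -0.07], [-3.05, 3.05]. Speed limits (rad/s): [2.57, 2.57, 3.14, 3.14, 3.14, 3.14].

INTERFACE

Orientations are given as a unit quaternion [w, x, y, z].
In Python, from workcell import manip, viewer gives the robot as it stands.
- The arm moves only by the shell command python3 -m creep 'ROWS' [FORCE]. ROWS is JSON, a list of rows, each an object of numbers: "fingers": the finger opening in mm, from 0 to 85.4; "tx", "ty", "tz": the shift along the tool's x, y, z in mm; "spin": the turn about the tool's y in rad. In form: [{"fingers": .., "tx": .., "ty": .., "tz": .., "spin": ..}, ...]. A call has exactly 8 rows; each row shifts and turns the pose as measured when the row begins, along the tool's axes as they then stand; what a row does not reach is not made up. A row lasts 1/10 s, in which the tool goes at most 50 mm and 8.59 degrees, less where a joint would pass 70% of its speed; a pose out of reach is approached as far as the arm can. A call with a gripper value outside its range is refused whole. The fingers move at their own pace and stop on an object; FORCE is the grip in N (left out, the last holds). Time passes only in rows, so rows that do not move let the fingers close, or fill a call up. It gives the time, the measured TCP pose, the force and the opening at its end, in the units of the state.
- manip.state(): the state, without advancing time (a new reading comes with each control period).
- viewer.camera(name): name is "side" or "top"; returns a dict with "pixels" (420x560x3 uint8, blue, green, red), "depth" (420x560 float32, m along the optical axis (not along the pixel's ray), 0 where there is no reading), "fx", "fy", "cx", "cy" (pixels), "eye" and "rotation" of the camera in the world. Camera axes: x right, y down, z forward; pixel columns grow to the right and rows downward; lengths in m; the calibration is good to about 2 mm. A picture is of the moment at which its call begins.
- manip.finish_job(): hands the job in, once; it reports no verdict.
The state is a dict: "clock": time; "q": joint angles; "dq": joint speeds; "effort": joint torques, N m; "ee_pos": TCP position; "tool_rot": TCP orientation; "force": force on the tool from outside, world axes, zero at the start; "moment": the same for the moment, N m; "opening": finger opening in m.
Only numpy, scipy, OpenCV 4.12 (cv2) and the standard library are available. Lean on these libraries where they do the work, as an engineer would, in place of code of your own. Each camera call takes 0.05 s, during which the arm holds its last target.

TASK

At the sample desk, press the blue eject button of the cartridge reader down with one finger and let the other finger, standing in the tray over its black mark, trap the test cartridge that springs out, before it slides away into the yellow tub. Do not grasp or lift the cartridge, and leave the bottle, the swab cup and the wipes jar alone. Finish while still holding: one finger keeps the button down and the other keeps the cartridge stopped at the mark.

Things in the scene. Friction and masses are not known exactly. Their poses are not given: they have to be found in the camera images.
- reader: Fixed white reader. Origin: on the table under the centre of the housing's front face; +x points into the housing, +y to the button side, z up. Housing x 0 to 120 mm, y -85 to 85, 64 high. Before it a grey deck, x -75 to 0, y -85 to 85, top at 30 mm. Along its middle (y = 0) runs the tray: floor at 30 mm too, 32 mm wide between rails 3 mm high, open to the yellow tub at x = -75.
- cartridge: Loose white cartridge, purple band, 60 (reader's x) x 30 x 16 mm high, 50 g. Origin: underside centre, at first at reader x = +10, height 30 mm: front face at x = -20, behind a red latch tab. Once freed, a spring (3 N, stroke 45 mm) shoots it to reader -x within 0.1 s: a finger must already stand in its way. Stop it 5 to 30 mm out (front face x -25 to -50); the spring then holds it on the finger.
- eject_button (a joint): Travel of the blue button, m: 0 = up, 0.010 = fully down (hard stop). Spring 2 N at the start, 5 N at the bottom, plus up to 2 N of latch friction. The red tab (6.5 mm high above the tray floor) sinks with it and frees the cartridge at about 0.0065. Let go, button and tab spring back up.
- button_top (a point): Centre of the top of the blue eject button, a pad 34 mm (reader's x) x 26 mm (y) at reader x = -46, y = +58 mm; 46 mm above the table when up, 36 mm when fully down, which is 6 mm above the tray floor and 10 mm below the cartridge's top.
- stop_mark (a point): Middle of the black cross stripe (10 mm wide) on the tray floor, 30 mm above the table, at reader x = -46, y = 0: straight across from the button, 58 mm from its centre. The trapping finger (centre within 7 mm along x) stands over it; with both fingertips level, the button's bottom leaves it 6 mm above the floor, in the cartridge's way.
- discard_tub: Fixed open yellow tub with a red rim, 110 x 100 mm, 26 mm high, below the open end of the tray, on the robot's side of the reader. Origin: centre of its underside, at x = -136 mm of the reader.
- gel_bottle: Bystander: white pump bottle, diameter 60 mm, 160 mm high, loose. Origin: centre of its underside.
- swab_cup: Bystander: clear cup of swabs, diameter 64 mm, 125 mm high with the swabs, loose. Origin: centre of its underside.
- wipes_can: Bystander: white wipes jar with orange cap, diameter 64 mm, 110 mm high, loose. Origin: centre of its underside.
There are look-alikes about, which are no part of the job. What is meant by the cartridge is not green or orange, and is the larger of those in its own colour.

How it is judged:
By the outcome, as a careful person would: the job done as asked, in the order asked, and still so for the second after the job is handed in, while the arm keeps its last pose, push and grip.
It also fails if it takes over 29 s, if anything falls off the work surface, if the arm or the gripper's body presses on something with over 40 N, if the wrist force passes 120 N, or if a joint passes its speed limit or range.

## Working session

There is one attempt and no reset: what is moved stays moved. The work goes in short steps, Python scripts to look and compute and a shell command to move; the robot and the scene stay as the last step left them, time stands still between calls to the robot, and variables do not carry over. Pictures are saved under pics/ and viewed, and the job is handed in when it is done.

```bash
mkdir -p pics; ls
cat > h.py <<'E'
import numpy as np, cv2
from workcell import manip, viewer
def snap(name,tag):
    d=viewer.camera(name); np.savez(f'{tag}.npz',**{k:np.asarray(v) for k,v in d.items()})
    cv2.imwrite(f'pics/{tag}.png',d['pixels']); return d
def load(tag): return dict(np.load(f'{tag}.npz'))
def cloud(d):
    z=d['depth'];v,u=np.mgrid[:z.shape[0],:z.shape[1]]
    P=np.stack([(u-d['cx'])/d['fx']*z,(v-d['cy'])/d['fy']*z,z],-1)
    W=P@d['rotation'].T+d['eye']; W[z==0]=np.nan; return W
def proj(d,p):
    c=d['rotation'].T@(np.asarray(p)-d['eye']); return c[0]/c[2]*d['fx']+d['cx'],c[1]/c[2]*d['fy']+d['cy']
E
python3 - <<'E'
from h import *
a=snap('top','t0');b=snap('side','s0')
for d in(a,b): print(d['eye'],d['rotation'],d['fx'],d['cx'],d['cy'])
print(manip.state())
E
```

```text
pics
[0.52025021 0.0258193  0.82725397] [-0.04580402  0.71029047 -0.70159497  0.0339698 ] 445.90801817314525 282.65058970399383 217.02181982603864
[ 0.61125391 -0.68557631  0.83081269] [-0.36639395  0.93039692 -0.00844591  0.00676089] 516.6696171686623 288.383964524291 206.7498441273461
{'clock': 0.1, 'q': array([ 1.60760426e+00,  2.55680113e-01,  1.07116708e-01, -3.90629781e-04,
       -1.42391787e+00, -2.84601208e-01]), 'dq': array([ 0.00137799, -0.00096769,  0.00505875,  0.00341748,  0.00197978,
        0.00081181]), 'effort': array([-1.77831287e-03, -3.87605774e+01,  2.38474166e+01,  5.37781075e+00,
       -3.74928029e-03,  6.41447002e-07]), 'ee_pos': array([0.13474551, 0.53277233, 0.2304883 ]), 'tool_rot': array([-0.43390195,  0.43482037, -0.55756622,  0.55837286]), 'force': array([-0.8715104 , -0.1867385 ,  0.07658453]), 'moment': array([-0.04561962, -0.0237616 , -0.03282283]), 'opening': 0.08558204580264778}
```

```bash
python3 - <<'E'
s=open('h.py').read()
s=s.replace("import numpy as np, cv2","import numpy as np, cv2\nfrom scipy.spatial.transform import Rotation as R\ndef rm(d):\n    q=np.asarray(d['rotation'])\n    return R.from_quat(q,scalar_first=True).as_matrix()").replace("d['rotation'].T@","rm(d).T@").replace("@d['rotation'].T","@rm(d).T")
open('h.py','w').write(s)
E
python3 -c "
from h import *
for t in('t0','s0'):
  d=load(t);print(rm(d))
import numpy as np
print(R.from_quat(manip.state()['tool_rot'],scalar_first=True).as_matrix())"
```

```text
[[ 0.01322111 -0.99356053  0.11252859]
 [-0.99978434 -0.01133299  0.01740225]
 [-0.0160149  -0.1127344  -0.99349609]]
[[ 0.99976591 -0.0107618   0.01876968]
 [-0.02067039 -0.73136829  0.6816694 ]
 [ 0.00639156 -0.6818978  -0.73141953]]
[[-2.45320690e-01 -3.24157149e-04  9.69441929e-01]
 [-9.69440447e-01 -1.69801104e-03 -2.45320883e-01]
 [ 1.72564562e-03 -9.99998506e-01  1.02306189e-04]]
```

View pics/t0.png

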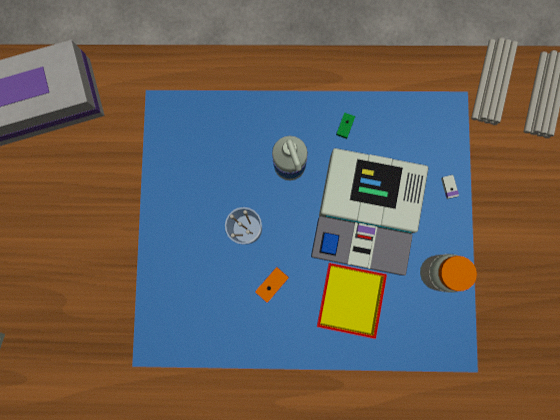

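View pics/s0.png

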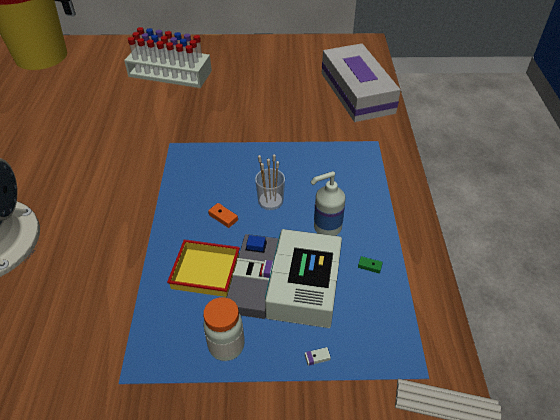

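Run:
```python
from h import *
d=load('t0');im=d['pixels'][140:345,300:475]
cv2.imwrite('pics/t0c.png',cv2.resize(im,None,fx=2.9,fy=2.9,interpolation=cv2.INTER_CUBIC))
d=load('s0');im=d['pixels'][220:340,160:350]
cv2.imwrite('pics/s0c.png',cv2.resize(im,None,fx=4,fy=4,interpolation=cv2.INTER_CUBIC))
for t in('t0','s0'):
    d=load(t);W=cloud(d);p=d['pixels'].astype(int);B,G,Rr=p[...,0],p[...,1],p[...,2]
    hsv=cv2.cvtColor(d['pixels'],cv2.COLOR_BGR2HSV);roi=W[...,2]
    # button: blue, above 0.038
    m=(hsv[...,0]>105)&(hsv[...,0]<125)&(hsv[...,1]>150)&(W[...,2]>.04)&(W[...,2]<.055)&(W[...,0]>.3)
    print(t,'button',m.sum(),np.nanmedian(W[m],0),W[m].mean(0))
    # housing top
    m=(abs(W[...,2]-.064)<.006)&(W[...,1]<-.02)&(W[...,1]>-.35)&(W[...,0]>.35)
    m=cv2.morphologyEx(m.astype(np.uint8),cv2.MORPH_OPEN,np.ones((5,5)))
    n,l,st,_=cv2.connectedComponentsWithStats(m);i=1+st[1:,4].argmax();m=l==i
    q=W[m][:,:2].astype(np.float32);print('housing',m.sum(),cv2.minAreaRect(q),W[m][:,2].mean())
    m=(abs(W[...,2]-.030)<.005)&(W[...,1]<-.02)&(W[...,1]>-.35)&(W[...,0]>.25)
    m=cv2.morphologyEx(m.astype(np.uint8),cv2.MORPH_OPEN,np.ones((3,3)))
    n,l,st,_=cv2.connectedComponentsWithStats(m);i=1+st[1:,4].argmax();m=l==i
    print('deck',m.sum(),cv2.minAreaRect(W[m][:,:2].astype(np.float32)))
    m=(hsv[...,0]>20)&(hsv[...,0]<35)&(hsv[...,1]>200)&(W[...,2]<.02)&(W[...,0]<.5)&(W[...,1]<0)
    print('tub',m.sum(),cv2.minAreaRect(W[m][:,:2].astype(np.float32)))
```

```text
t0 button 300 [ 0.56391846 -0.04222273  0.04580175] [ 0.56759621 -0.04040996  0.04577829]
housing 6519 ((0.6564062833786011, -0.11952606588602066), (0.16980834305286407, 0.12088673561811447), 79.68721771240234) 0.062440608395332504
deck 3437 ((0.5613327026367188, -0.10190855711698532), (0.17017270624637604, 0.07592351734638214), 79.4599609375)
tub 2657 ((0.4602586328983307, -0.08425179123878479), (0.09286998212337494, 0.09728526324033737), 79.50918579101562)
s0 button 287 [ 0.57229284 -0.03837507  0.04544874] [ 0.61162637 -0.02879251  0.04569366]
housing 4789 ((0.6584639549255371, -0.11896692961454391), (0.17108452320098877, 0.11989977210760117), 79.34527587890625) 0.0621851615280774
deck 2197 ((0.5601626038551331, -0.10146914422512054), (0.17112404108047485, 0.07278742641210556), 81.00688171386719)
tub 104 ((0.4599296450614929, -0.0830986276268959), (0.10055513679981232, 0.09789770841598511), 78.46450805664062)
```

View pics/t0c.png

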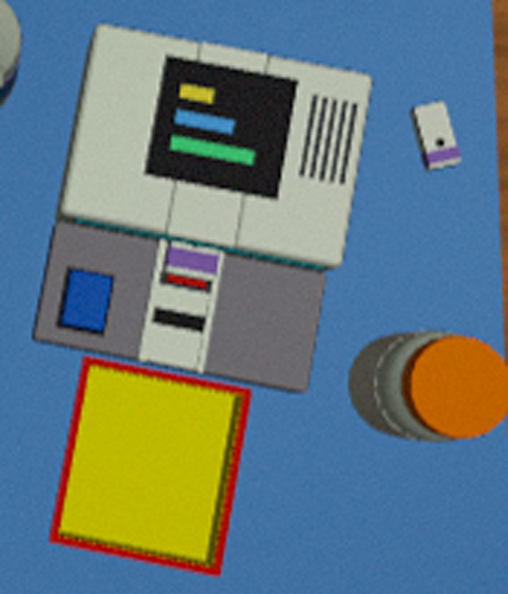

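View pics/s0c.png

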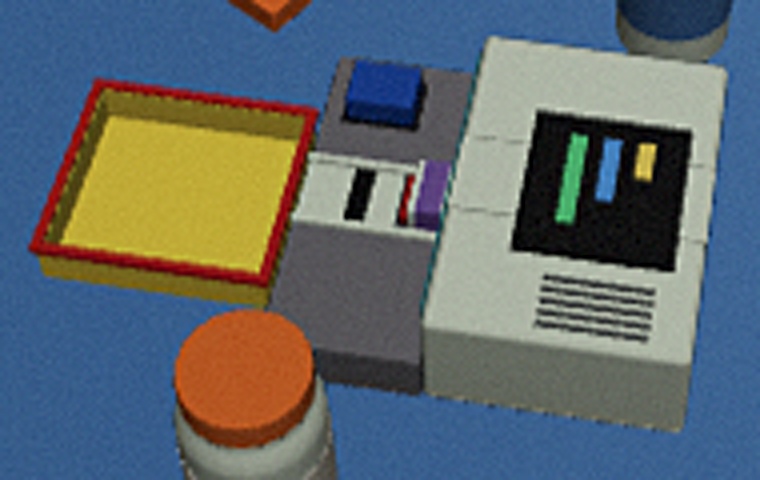

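The cartridge meant is the white one with the purple band in the tray, top view (365,230). The small white one at (451,187) is too small, and the green (346,125) and orange (272,285) ones are ruled out. The crop confirms it: the cartridge sits behind the red tab at crop (188,282), with the black mark at (180,318) and the blue button at (85,300). The reader origin is about (0.598, -0.1085) with yaw about -10.3°. I'll start the traverse high above everything and set the fingers on the way.

```bash
python3 -m creep '[{"fingers":45,"tx":20,"ty":0,"tz":24,"spin":-0.068},{"fingers":45,"tx":29,"ty":0,"tz":34,"spin":0},{"fingers":45,"tx":29,"ty":0,"tz":34,"spin":0},{"fingers":45,"tx":29,"ty":0,"tz":34,"spin":0},{"fingers":45,"tx":29,"ty":0,"tz":34,"spin":0},{"fingers":45,"tx":29,"ty":0,"tz":34,"spin":0},{"fingers":45,"tx":29,"ty":0,"tz":34,"spin":0},{"fingers":45,"tx":29,"ty":0,"tz":34,"spin":0}]' 60
cat > plan.py <<'E'
from h import *
import sys
O=np.array([0.598,-0.1085]);Y=np.deg2rad(-10.3)
X=np.array([np.cos(Y),np.sin(Y)]);V=np.array([-np.sin(Y),np.cos(Y)])
s=manip.state();Rt=R.from_quat(s['tool_rot'],scalar_first=True).as_matrix()
def show(rx=-.046,ry=.029,z=None):
    t=np.r_[O+rx*X+ry*V,s['ee_pos'][2] if z is None else z]
    p=s['ee_pos'];r=p[:2]-O
    print('clock',s['clock'],'pos',p.round(4),'reader',np.round([r@X*1e3,r@V*1e3],1),'open',s['opening'],'F',s['force'].round(1))
    print('shift tool mm',(Rt.T@(t-p)*1e3).round(1),'yawerr spin',-(Y-np.arctan2(Rt[1,2],Rt[0,2])), 'tilt',Rt[:,1].round(4))
if __name__=='__main__': show()
E
python3 plan.py
python3 - <<'E'
from h import *
d=load('t0');W=cloud(d)
p=d['pixels'].astype(int)
m=(p.max(-1)<70)&(abs(W[...,2]-.03)<.01)
m[:240]=0;m[262:]=0;m[:,:345]=0;m[:,380:]=0
print('mark',m.sum(),W[m].mean(0),W[m].min(0),W[m].max(0))
E
```

```text
clock: 0.9
ee_pos: [0.3546, 0.2578, 0.2269]
tool_rot: [-0.453, 0.459, -0.538, 0.542]
force: [0.6, 0.4, 0.1]
opening: 0.0451
clock 0.9 pos [0.3546 0.2578 0.2269] reader [-305.   316.9] open 0.045138669434965355 F [0.6 0.4 0.1]
shift tool mm [291.    2.3 255.6] yawerr spin 0.011921805188232992 tilt [-0.0034 -0.009  -1.    ]
mark 78 [ 0.55331197 -0.10066571  0.03115853] [ 0.54780612 -0.11617757  0.02787772] [ 0.55832279 -0.08579379  0.03328336]
```

```bash
python3 -m creep '[{"fingers":45,"tx":34,"ty":0,"tz":30,"spin":0.012},{"fingers":45,"tx":34,"ty":0,"tz":30,"spin":0},{"fingers":45,"tx":34,"ty":0,"tz":30,"spin":0},{"fingers":45,"tx":34,"ty":0,"tz":30,"spin":0},{"fingers":45,"tx":34,"ty":0,"tz":30,"spin":0},{"fingers":45,"tx":34,"ty":0,"tz":30,"spin":0},{"fingers":45,"tx":34,"ty":0,"tz":30,"spin":0},{"fingers":45,"tx":34,"ty":0,"tz":30,"spin":0}]' && python3 plan.py
```

```text
clock: 1.7
ee_pos: [0.5463, -0.0671, 0.2268]
tool_rot: [-0.449, 0.457, -0.542, 0.544]
force: [1.2, 0.7, 0.2]
opening: 0.0453
clock 1.7 pos [ 0.5463 -0.0671  0.2268] reader [-58.2  31.5] open 0.04532443211494393 F [1.2 0.7 0.2]
shift tool mm [ 2.5 -0.  12.2] yawerr spin 0.00033771842810856323 tilt [-0.0071 -0.0088 -0.9999]
```

```bash
python3 -m creep '[{"fingers":45,"tx":2,"ty":0,"tz":12,"spin":0},{"fingers":45,"tx":0,"ty":25,"tz":0,"spin":0},{"fingers":45,"tx":0,"ty":35,"tz":0,"spin":0},{"fingers":45,"tx":0,"ty":35,"tz":0,"spin":0},{"fingers":45,"tx":0,"ty":25,"tz":0,"spin":0},{"fingers":45,"tx":0,"ty":0,"tz":0,"spin":0},{"fingers":45,"tx":0,"ty":0,"tz":0,"spin":0},{"fingers":45,"tx":0,"ty":0,"tz":0,"spin":0}]' && python3 plan.py
python3 - <<'E'
from h import *
for n,t,(a,b,c,e) in(('top','t1',(140,345,280,500)),('side','s1',(160,340,160,360))):
    d=snap(n,t);im=d['pixels'][a:b,c:e]
    cv2.imwrite(f'pics/{t}c.png',cv2.resize(im,None,fx=3,fy=2.9,interpolation=cv2.INTER_CUBIC))
E
```

```text
clock: 2.5
ee_pos: [0.5584, -0.08, 0.1004]
tool_rot: [-0.445, 0.456, -0.545, 0.545]
force: [0.8, -0.8, 0.7]
opening: 0.0449
clock 2.5 pos [ 0.5584 -0.08    0.1004] reader [-44.   20.9] open 0.04491255006983211 F [ 0.8 -0.8  0.7]
shift tool mm [-8.1 -0.1 -2. ] yawerr spin -0.010041930344363958 tilt [-0.0119 -0.0103 -0.9999]
```

View pics/s1c.png

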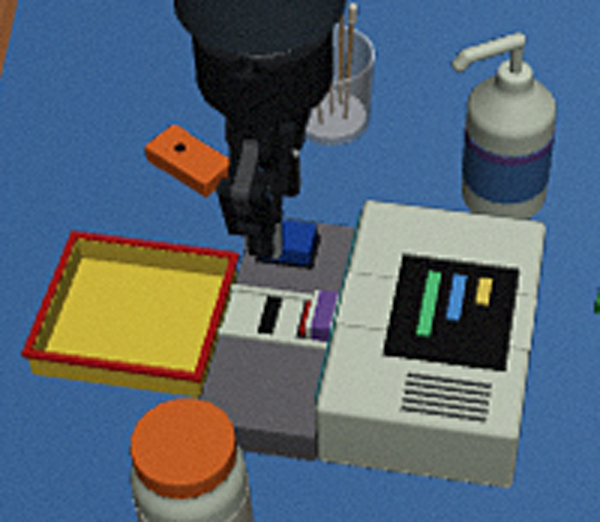

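View pics/t1c.png

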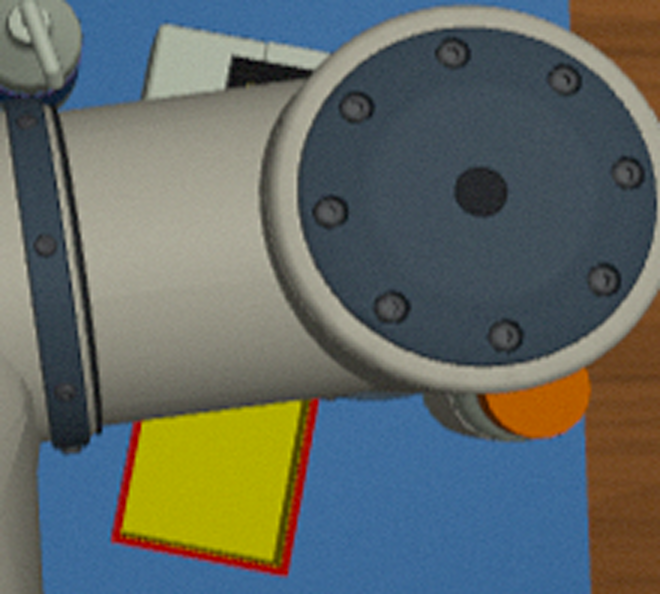

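Run:
```python
from h import *
O=np.array([0.598,-0.1085]);Y=np.deg2rad(-10.3)
X=np.array([np.cos(Y),np.sin(Y)]);V=np.array([-np.sin(Y),np.cos(Y)])
d=load('s1');W=cloud(d);p=d['pixels'].astype(int)
r=W[...,:2]-O;rx=r@X*1e3;ry=r@V*1e3;z=W[...,2]*1e3
m=(p.max(-1)<110)&(z>75)&(z<135)&(abs(rx+46)<60)&(abs(ry-29)<80)
for lo in range(80,130,6):
    k=m&(z>=lo)&(z<lo+6)
    if k.sum(): print(lo,k.sum(),'rx',np.percentile(rx[k],[2,50,98]).round(),'ry',np.percentile(ry[k],[2,50,98]).round(), 'ryhist',np.histogram(ry[k],bins=range(-30,81,10))[0])
d=load('t1');W=cloud(d);z=W[...,2]
for v in range(150,300,20): print(v,[tuple(W[v,u].round(3)) for u in(285,300,320,350,380)])
d0=load('t0');W0=cloud(d0)
# bystander tops
for n,(a,b,c,e) in dict(bottle=(130,185,265,315),cup=(200,250,220,265),jar=(250,300,415,480)).items():
    q=W0[a:b,c:e].reshape(-1,3);q=q[q[:,2]>.05];print(n,q.min(0).round(3),q.max(0).round(3))
```

```text
98 3 rx [-38. -36. -34.] ry [45. 46. 46.] ryhist [0 0 0 0 0 0 0 3 0 0 0]
104 17 rx [-53. -36. -32.] ry [-9. 43. 46.] ryhist [0 1 7 0 0 0 0 9 0 0 0]
110 23 rx [-51. -36. -32.] ry [-13.  -7.  45.] ryhist [0 9 8 0 0 0 0 6 0 0 0]
116 31 rx [-50. -38. -31.] ry [-15. -11.  45.] ryhist [ 0 17  7  0  0  0  0  7  0  0  0]
122 33 rx [-51. -39. -31.] ry [-15.  -8.  48.] ryhist [ 0 15  8  0  0  0  0 10  0  0  0]
128 17 rx [-48. -34. -31.] ry [-15.  -6.  47.] ryhist [0 7 4 0 0 0 0 6 0 0 0]
150 [(np.float64(0.707), np.float64(0.036), np.float64(0.13)), (np.float64(0.713), np.float64(0.011), np.float64(0.108)), (np.float64(0.743), np.float64(-0.029), np.float64(0.0)), (np.float64(0.743), np.float64(-0.086), np.float64(0.0)), (np.float64(0.744), np.float64(-0.142), np.float64(0.0))]
170 [(np.float64(0.683), np.float64(0.036), np.float64(0.09)), (np.float64(0.671), np.float64(0.012), np.float64(0.147)), (np.float64(0.704), np.float64(-0.029), np.float64(-0.002)), (np.float64(0.691), np.float64(-0.077), np.float64(0.062)), (np.float64(0.589), np.float64(-0.037), np.float64(0.518))]
190 [(np.float64(0.
[... 1222 characters left out ...]
29), np.float64(0.502)), (np.float64(0.519), np.float64(0.018), np.float64(0.501)), (np.float64(0.519), np.float64(0.003), np.float64(0.494)), (np.float64(0.519), np.float64(-0.019), np.float64(0.49)), (np.float64(0.519), np.float64(-0.043), np.float64(0.485))]
290 [(np.float64(0.504), np.float64(0.029), np.float64(0.508)), (np.float64(0.503), np.float64(0.018), np.float64(0.484)), (np.float64(0.48), np.float64(-0.03), np.float64(0.002)), (np.float64(0.481), np.float64(-0.084), np.float64(0.003)), (np.float64(0.483), np.float64(-0.135), np.float64(0.021))]
bottle [0.67 0.   0.05] [0.741 0.059 0.163]
cup [0.559 0.076 0.05 ] [0.621 0.138 0.127]
jar [ 0.483 -0.27   0.05 ] [ 0.547 -0.209  0.114]
```

The fingers straddle correctly: the near fingertip is in side crop (265,255), over the deck. From depth, the tip centres sit about 5 mm outside the pad faces, so I'll use an opening of 48. The arm is far above the bystanders, with its link at z ≈ 0.5. Next I correct the lateral drift and lower a little.

```bash
python3 -m creep '[{"fingers":48,"tx":-8,"ty":0,"tz":-2,"spin":-0.01},{"fingers":48,"tx":0,"ty":10,"tz":0,"spin":0},{"fingers":48,"tx":0,"ty":10,"tz":0,"spin":0},{"fingers":48,"tx":0,"ty":10,"tz":0,"spin":0},{"fingers":48,"tx":0,"ty":0,"tz":0,"spin":0},{"fingers":48,"tx":0,"ty":0,"tz":0,"spin":0},{"fingers":48,"tx":0,"ty":0,"tz":0,"spin":0},{"fingers":48,"tx":0,"ty":0,"tz":0,"spin":0}]' && python3 plan.py
```

```text
clock: 3.4
ee_pos: [0.5594, -0.0711, 0.0704]
tool_rot: [-0.45, 0.457, -0.541, 0.544]
force: [0.1, -0.9, 0.2]
opening: 0.0479
clock 3.4 pos [ 0.5594 -0.0711  0.0704] reader [-44.7  29.9] open 0.04791655568203684 F [ 0.1 -0.9  0.2]
shift tool mm [ 0.9  0.  -1.3] yawerr spin 0.0015836478047226432 tilt [-0.0062 -0.01   -0.9999]
```

Run:
```python
from h import *
O=np.array([0.598,-0.1085]);Y=np.deg2rad(-10.3)
X=np.array([np.cos(Y),np.sin(Y)]);V=np.array([-np.sin(Y),np.cos(Y)])
d=snap('side','s2');im=d['pixels'][200:320,180:330]
cv2.imwrite('pics/s2c.png',cv2.resize(im,None,fx=5,fy=5,interpolation=cv2.INTER_CUBIC))
W=cloud(d);p=d['pixels'].astype(int)
r=W[...,:2]-O;rx=r@X*1e3;ry=r@V*1e3;z=W[...,2]*1e3
m=(p.max(-1)<110)&(z>50)&(z<110)&(abs(rx+46)<40)&(abs(ry-29)<60)
for lo in range(55,110,5):
  for nm,k in(('near',m&(ry<20)),('far',m&(ry>40))):
    k=k&(z>=lo)&(z<lo+5)
    if k.sum(): print(lo,nm,k.sum(),'rx',np.percentile(rx[k],[2,50,98]).round(),'ry',np.percentile(ry[k],[2,50,98]).round())
```

```text
70 near 2 rx [-55. -45. -36.] ry [1. 2. 3.]
70 far 3 rx [-38. -38. -35.] ry [55. 56. 57.]
75 near 5 rx [-42. -37. -34.] ry [-3. -1. 10.]
75 far 7 rx [-39. -36. -33.] ry [53. 55. 56.]
80 near 15 rx [-54. -40. -33.] ry [-6. -1.  5.]
80 far 6 rx [-37. -36. -33.] ry [55. 56. 56.]
85 near 23 rx [-54. -41. -33.] ry [-7. -5.  3.]
85 far 6 rx [-49. -36. -33.] ry [55. 56. 57.]
90 near 16 rx [-50. -40. -33.] ry [-8. -5.  1.]
90 far 7 rx [-51. -46. -33.] ry [55. 56. 58.]
95 near 17 rx [-50. -41. -33.] ry [-7. -6.  2.]
95 far 5 rx [-36. -34. -33.] ry [54. 55. 56.]
100 near 5 rx [-43. -33. -33.] ry [-6.  2.  3.]
100 far 6 rx [-35. -34. -32.] ry [55. 57. 59.]
105 near 2 rx [-34. -34. -34.] ry [-0.  0.  1.]
105 far 4 rx [-35. -34. -33.] ry [57. 58. 58.]
```

View pics/s2c.png

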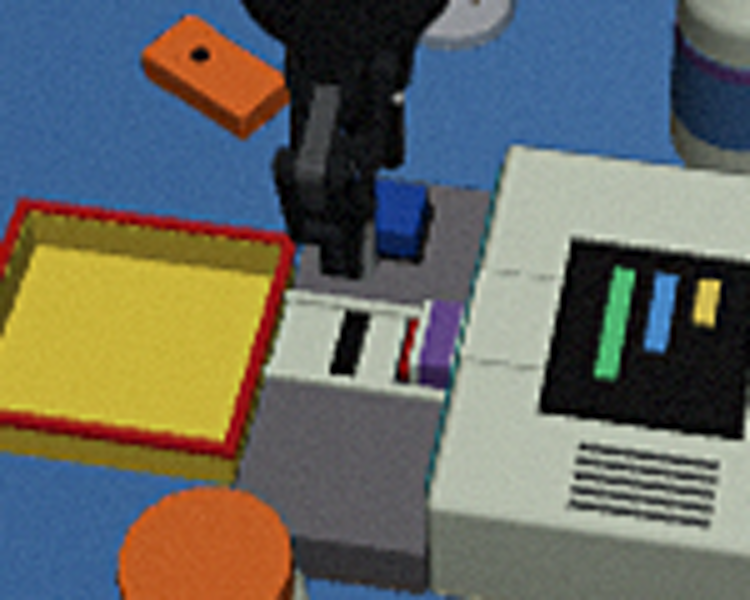

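Near fingertip in crop at (345,275), heading for the black mark at (350,345). The far fingertip is over the blue button at (400,210). Tip centres are at reader y ≈ +1 and +59, x ≈ -44, which suits both targets. The tips sit about 3 mm above the TCP. I'll lower to just above the button.

```bash
python3 -m creep '[{"fingers":48,"tx":0.5,"ty":6,"tz":-1.3,"spin":0},{"fingers":48,"tx":0,"ty":7,"tz":0,"spin":0},{"fingers":48,"tx":0,"ty":6,"tz":0,"spin":0},{"fingers":48,"tx":0,"ty":0,"tz":0,"spin":0},{"fingers":48,"tx":0,"ty":0,"tz":0,"spin":0},{"fingers":48,"tx":0,"ty":0,"tz":0,"spin":0},{"fingers":48,"tx":0,"ty":0,"tz":0,"spin":0},{"fingers":48,"tx":0,"ty":0,"tz":0,"spin":0}]' && python3 plan.py
```

```text
clock: 4.25
ee_pos: [0.5581, -0.0716, 0.0502]
tool_rot: [-0.45, 0.457, -0.541, 0.544]
force: [-0.6, -0.4, 0.1]
opening: 0.0481
clock 4.25 pos [ 0.5581 -0.0716  0.0502] reader [-45.9  29.1] open 0.048123742722212655 F [-0.6 -0.4  0.1]
shift tool mm [ 0.1  0.  -0.1] yawerr spin 0.001422422608469448 tilt [-0.0055 -0.0099 -0.9999]
```

```bash
python3 -m creep '[{"fingers":48,"tx":0,"ty":4,"tz":0,"spin":0},{"fingers":48,"tx":0,"ty":4,"tz":0,"spin":0},{"fingers":48,"tx":0,"ty":4,"tz":0,"spin":0},{"fingers":48,"tx":0,"ty":4,"tz":0,"spin":0},{"fingers":48,"tx":0,"ty":2,"tz":0,"spin":0},{"fingers":48,"tx":0,"ty":2,"tz":0,"spin":0},{"fingers":48,"tx":0,"ty":2,"tz":0,"spin":0},{"fingers":48,"tx":0,"ty":2,"tz":0,"spin":0}]' && python3 plan.py
python3 - <<'E'
from h import *
d=snap('side','s3');im=d['pixels'][200:320,180:330]
cv2.imwrite('pics/s3c.png',cv2.resize(im,None,fx=5,fy=5,interpolation=cv2.INTER_CUBIC))
E
python3 plan.py
```

```text
clock: 5.05
ee_pos: [0.5587, -0.0716, 0.0335]
tool_rot: [-0.451, 0.457, -0.539, 0.545]
force: [-8.1, 2.4, 17.7]
opening: 0.0482
clock 5.05 pos [ 0.5587 -0.0716  0.0335] reader [-45.3  29.2] open 0.048161366318825095 F [-8.1  2.4 17.7]
shift tool mm [ 0.2  0.  -0.7] yawerr spin 0.003453817585408442 tilt [-4.000e-04 -1.090e-02 -9.999e-01]
clock 5.1 pos [ 0.5586 -0.0717  0.0334] reader [-45.3  29.2] open 0.0479570275301038 F [-7.4  2.3 17.4]
shift tool mm [ 0.2  0.  -0.7] yawerr spin 0.0034288484179894885 tilt [-3.000e-04 -1.090e-02 -9.999e-01]
```

View pics/s3c.png

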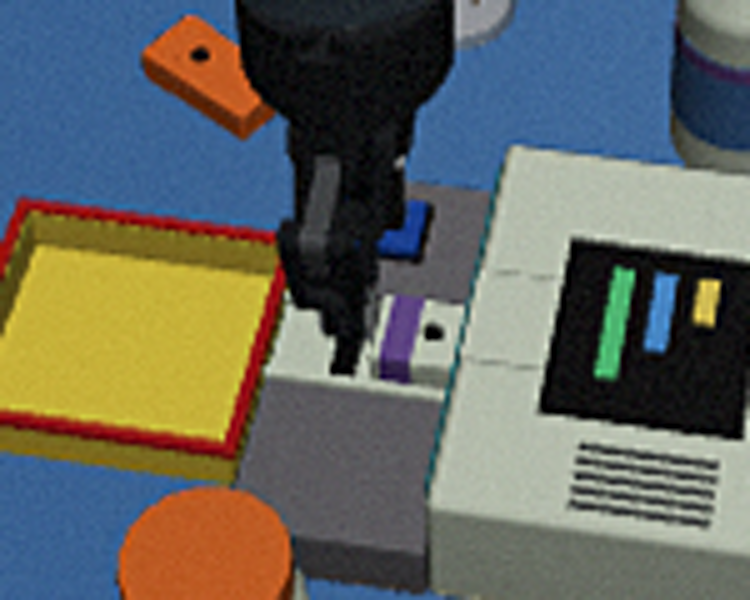

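Run:
```python
from h import *
O=np.array([0.598,-0.1085]);Y=np.deg2rad(-10.3)
X=np.array([np.cos(Y),np.sin(Y)]);V=np.array([-np.sin(Y),np.cos(Y)])
import time
d=snap('side','s4');t=snap('top','t4')
cv2.imwrite('pics/s4c.png',cv2.resize(d['pixels'],None,fx=1.4,fy=1.4))
W=cloud(d);r=W[...,:2]-O;rx=r@X*1e3;ry=r@V*1e3;z=W[...,2]*1e3
h=cv2.cvtColor(d['pixels'],cv2.COLOR_BGR2HSV)
m=(abs(ry)<20)&(rx>-80)&(rx<-2)&(z>41)&(z<52)&(d['pixels'].max(-1)>110)
print('cart top',m.sum(),np.percentile(rx[m],[1,5,50,99]).round(1),z[m].mean())
m=(h[...,0]>105)&(h[...,0]<125)&(h[...,1]>150)&(abs(rx+46)<25)&(abs(ry-58)<20)&(z>31)
print('button',m.sum(),np.percentile(z[m],[10,50,90]).round(1))
s=manip.state();print(s['clock'],s['ee_pos'],s['force'])
```

```text
cart top 213 [-33.1 -31.6 -18.1  -2.4] 45.71111118738718
button 67 [32.9 35.3 38. ]
5.2 [ 0.55862782 -0.07166914  0.03344135] [-7.0425859   2.39209555 17.56470614]
```

View pics/s4c.png

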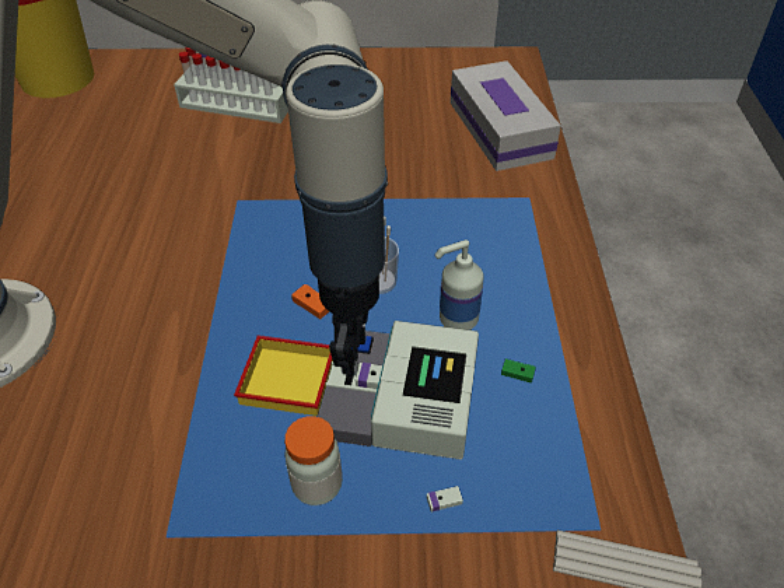

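The view shows the near finger at about (348,375) in front of the cartridge (370,375), which is stopped in the tray. The button at (364,345) is down, and the tub and bystanders look untouched. The numbers agree: cartridge front at x ≈ -33 to -34 mm, button top at about 35–36 mm, and a steady push of 17.5 N. Handing it in as it stands.

```bash
python3 -c "
from workcell import manip
print(manip.finish_job())"
```

```text
the job is handed in; nothing more can be done
None
```

I pressed the blue button down with one finger while the other stood over the black mark and stopped the cartridge. I handed the job in at 5.2 s with both fingers still holding.

Last checks:
- **Cartridge:** its front face was at reader x ≈ -33 mm, about 13 mm out and inside the 5–30 mm window. It was resting in the tray with its top at about 46 mm.
- **Button:** its top measured about 35 mm against 36 mm for fully down. The difference is within camera noise, and the steady upward force of 17.5 N is well above the button's own 7 N.
- **Finger position:** the midpoint between the fingers was at reader x ≈ -45 mm, within 1 mm of the mark along x.
- **Surroundings:** the bottle, swab cup, wipes jar and look-alikes looked undisturbed in the last side picture. I did not measure their positions again.
- **Sideways force:** it was about 7 N, more than the cartridge spring's 3 N. I take the rest to be friction on the button. It held steady.

No check failed. The hand-in reported no verdict.

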